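# Make up two repair kits on the luthier's bench

## Robot

A 6-joint arm with a two-finger parallel gripper is mounted at the origin on the work surface. World frame = base frame: x ahead of the robot, y to its left, z up, the work surface at z = 0. Lengths are in m, angles in rad, forces in N, time in s.
With the tool pointing down it reaches from about 0.225 to 0.725 m from the base axis. Payload 3.1 kg.
Tool frame: the origin (TCP) lies midway between the tips of the shut fingers; the grasp point (between the pads) lies 19 mm behind it; z points along the fingers, y is the line along which they close (so a half turn about z gives the same grasp; the last joint's range is limited). The gripper opens to 85 mm and grips with 20 to 120 N. Pads are 22 mm wide; open, the fingers measure 114 mm over their backs; the gripper's body (76 mm by 85 mm) begins 54 mm behind the grasp point. The pads swing forward as they close: fully open they stand 13 mm farther back than shut.
Start: joints at [-1.275, 0.048, 0.099, 1.622, 0, 1.443], TCP at [0.216, -0.479, 0.231] pointing down, gripper open.
Joint ranges: [-2.91, 2.91], [-0.99, 1.94], [-1.21, 1.42], [-2.12, 2.29], [-1.49, 1.47], [-3.14, 3.14]. Speed limits (rad/s): [2.79, 2.79, 3.14, 3.14, 3.14, 3.14].

## Interface

Orientations are given as a unit quaternion [x, y, z, w].
In Python, from bench import r gives the robot as it stands. The module is installed in compiled form; this text tells all that it offers.
- The arm moves only by the tool move_arm, never from a script. Its argument "steps" is a list of rows, each a list of 7 numbers: the opening in per cent of the stroke, from 0 (shut) to 100 (fully open), then the shift along the tool's x, y, z in mm, then the turn, a rotation vector about the tool's x, y, z in degrees. In form: [[fingers, dx, dy, dz, rx, ry, rz], ...]. A call has 1 to 20 rows; each row is the pose to reach, as a shift and turn from the pose commanded when the call began, along the tool's axes at that moment; what a row does not reach only later rows make up. A row lasts 1/12 s, in which the tool goes at most 41.7 mm and 7.16 degrees, less where a joint would pass 70% of its speed; a pose out of reach is approached as far as the arm can. A call with a gripper value outside its range is refused whole. The fingers move at their own pace and stop on an object; the grip force is fixed at half the most. Time passes only in rows, so rows that repeat a pose let the fingers close. It gives the time, the measured TCP pose, the force, the opening and the grip force at its end, in the units of the state.
- r.read_state(): the state, without advancing time (a new reading comes with each control period).
- r.read_camera(name): name is "scene" or "top" or "wrist"; returns (picture, depth): 480x640x3 uint8, blue, green, red; 480x640 float32, m along the optical axis (not along the pixel's ray), 0 where there is no reading.
- r.calibration(name): a dict with "mtx" (3x3 intrinsics, pixels), "world_to_cam" (4x4, takes a point from world to camera coordinates); the wrist camera has in their place "tool_from_camera" (4x4, takes a point from camera to tool coordinates, whose origin is the TCP and whose axes are the flange's). Camera axes: x right, y down, z forward; pixel columns grow to the right and rows downward; lengths in m; the calibration is good to about 2 mm. A picture is of the moment at which its call begins: read the wrist's pose just before it. calibration takes no time and is no camera call.
- r.close_job(): hands the job in; it is judged then, once.
Trained networks look in the newest picture that a camera, given by its name, has taken for a name from the list of things; names that differ only in an ending like _2 or _b are one class to them, and where a whole thing is asked for, a point or a joint stands for the part that bears it (a point fixed in the world has none). Each returns a list of dicts, best first, with "p" (0 to 1); they miss things now and then, are a little off and sometimes report something else, mostly with a low value. They report only what shows in the picture. A call takes as long as a camera call. They do not tell look-alikes from the thing itself.
- r.outline_of(camera, thing): "pixels" (480x640 bool, what is visible of it) and "bbox" ([left, top, right, bottom] in pixels, round what is visible of it).
- r.place_of(camera, thing): "location" ([column, row] in pixels: a listed point, or the origin of a listed thing).
The state is a dict: "clock": time; "qpos": joint angles; "joint_vel": joint speeds; "tau": joint torques, N m; "position": TCP position; "tcp_rot": TCP orientation; "contact_force": force on the tool from outside, world axes, zero at the start; "wrist_torque": the same for the moment, N m; "width": finger opening in m; "grasp_force": force on a finger pad.
Only numpy, scipy, OpenCV 4.12 (cv2) and the standard library are available. Lean on these libraries where they do the work, as an engineer would, in place of code of your own. Each camera call takes 0.05 s, during which the arm holds its last target. There are 200 camera calls.

## Task

Make up the two repair kits from the row of stock on the bench: the white glue bottle, the wooden spool clamp and the brass thumb plane go in the blue tray, and the amber varnish jar and the cork sanding block go in the red tray, one thing to a compartment (any compartment of the right tray). Set each down gently, upright and flat on the compartment's floor, never dropping it in, and leave the green jar and the blue tape standing where they are.

Things in the scene. Friction and masses are not known exactly. Their poses are not given: they have to be found in the camera images.
- glue_c (a point): white round glue bottle with a red cap, standing: diameter 44 mm, 100 mm tall; the straight body reaches to about 60 mm, with a narrower neck and cap above. Point on its axis, 50 mm above its foot (half-way up). z is up.
- clamp_c (a point): spool clamp standing on end: two pale wooden discs of diameter 40 mm with cork between, together a 50 mm high drum, and a steel stud with a brass wing nut on top (to 62 mm). Point on its axis, 28 mm above its foot. z is up.
- plane_c (a point): small brass thumb plane (hand plane) with a dark wooden wedge, standing on its sole: 52 mm long (its x), 28 mm wide (its y), flat parallel brass sides 34 mm high, wedge and iron to about 46 mm. Point at the middle, 22 mm above its sole. Starts with its length within 0.4 rad of world x. z is up.
- varnish_c (a point): amber glass varnish jar with a black lid, standing: diameter 46 mm, 60 mm tall. Point on its axis, 30 mm above its foot. z is up.
- sander_c (a point): cork sanding block with a dark wooden back: 52 mm long (its x), 36 mm wide (its y), 44 mm high, the upper 20 mm being the dark back, only 36 mm long but as wide as the cork; cork side down. Point at its centre, 22 mm above its underside. Starts with its length within 0.4 rad of world x. z is up.
- blue_tray: blue plastic kit tray, fixed to the bench, for the patch repair: 98 mm (its x) by 238 mm (its y), three compartments in a row along its y, each 90 mm (x) by 74 mm (y) inside, their centres at y = -78, 0 and +78 mm. Floor 4 mm thick, outer walls and (white) dividers 4 mm thick and 12 mm high from the bench. Origin at the centre of its underside (bench height).
- red_tray: red plastic kit tray, fixed to the bench, for the varnish touch-up: 98 mm (its x) by 160 mm (its y), two compartments in a row along its y, each 90 mm (x) by 74 mm (y) inside, their centres at y = -39 and +39 mm. Floor 4 mm thick, outer walls and (white) divider 4 mm thick and 12 mm high from the bench. Origin at the centre of its underside (bench height).
- green_jar_c (a point): green glass jar with a white lid, not wanted: diameter 46 mm, 60 mm tall, standing in the stock row. Point on its axis, 30 mm above its foot. Leave it where it is.
- tape_c (a point): blue roll of tape lying flat in the stock row, not wanted: outer diameter 60 mm, hole 40 mm, 24 mm high. Point at its centre, 12 mm above the bench. Leave it where it is.
Not all that is in view belongs to the job. Several things look just like the part that bears tape_c: the one meant starts farthest to the robot's right.

How it is judged:
By the outcome, as a careful person would: the job done as asked, in the order asked, and still so for the second after the job is handed in, with the robot touching nothing.
It also fails if it takes over 120 s, if anything falls off the work surface, if the arm or the gripper's body presses on something with over 40 N, if the wrist force passes 120 N, or if a joint passes its speed limit or range.

## Working session

There is one attempt and no reset: what is moved stays moved. The work goes in short steps, Python scripts to look and compute and a tool call to move; the robot and the scene stay as the last step left them, time stands still between calls to the robot, and variables do not carry over. Pictures are saved under pics/ and viewed, at most 14 in all, crops included, and the job is handed in when it is done.

Besides the shell and the picture viewer there is one more tool, called after "Emit:" as a command line: name --pt "numbers of a row" for each row, then --argument value for the rest. move_arm: Moves the arm, as the interface text tells. Its arguments: {"type":"object","properties":{"steps":{"type":"array"}},"required":["steps"]}

```bash
mkdir -p pics; cat > h.py <<'E'
import numpy as np, cv2
from bench import r
from scipy.spatial.transform import Rotation as R
def world_pts(cam,d,px=None):
    c=r.calibration(cam); K=c["mtx"]
    T=np.linalg.inv(c["world_to_cam"])
    v,u=np.mgrid[0:480,0:640]
    P=np.stack([(u-K[0,2])/K[0,0]*d,(v-K[1,2])/K[1,1]*d,d,np.ones_like(d)],-1)@T.T
    return P[...,:3]
E
python3 - <<'E'
from h import *
s=r.read_state();print({k:np.round(v,3) for k,v in s.items()})
for cam in ["top","scene"]:
    im,d=r.read_camera(cam);cv2.imwrite(f"pics/{cam}0.png",im);np.save(f"{cam}0.npy",d)
    P=world_pts(cam,d)
    for t in ["glue_c","clamp_c","plane_c","varnish_c","sander_c","blue_tray","red_tray","green_jar_c","tape_c"]:
        for o in r.outline_of(cam,t)[:4]:
            m=o["pixels"]&(d>0); q=P[m]
            print(cam,t,round(o["p"],2),np.array(o["bbox"]).round(),"med",np.median(q,0).round(3),"zmax",np.percentile(q[:,2],98).round(3))
E
```

```text
{'clock': np.float64(0.0), 'qpos': array([-1.275,  0.049,  0.098,  1.622,  0.   ,  1.443]), 'joint_vel': array([-0.   ,  0.001, -0.001, -0.   , -0.001,  0.   ]), 'tau': array([ 1.0000e-03, -3.3879e+01,  3.2001e+01,  2.0000e-02, -0.0000e+00,
       -0.0000e+00]), 'position': array([ 0.216, -0.478,  0.23 ]), 'tcp_rot': array([ 0.978,  0.21 , -0.   , -0.001]), 'contact_force': array([-0.376,  0.367, -0.433]), 'wrist_torque': array([ 0.022,  0.007, -0.023]), 'grasp_force': np.float64(0.0), 'width': np.float64(0.086)}
top glue_c 0.59 [338. 250. 357. 268.] med [0.434 0.013 0.071] zmax 0.102
top clamp_c 0.83 [497. 256. 520. 278.] med [ 0.413 -0.357  0.049] zmax 0.066
top plane_c 0.58 [390. 245. 408. 268.] med [ 0.438 -0.106  0.032] zmax 0.045
top varnish_c 0.67 [241. 256. 266. 276.] med [0.431 0.226 0.059] zmax 0.065
top sander_c 0.89 [295. 245. 312. 267.] med [0.447 0.115 0.043] zmax 0.048
top blue_tray 0.65 [375. 163. 478. 207.] med [ 0.616 -0.189  0.005] zmax 0.015
top blue_tray 0.28 [243. 257. 264. 276.] med [0.431 0.225 0.06 ] zmax 0.065
top green_jar_c 0.9 [445. 250. 470. 274.] med [ 
[... 557 characters left out ...]
4
scene plane_c 0.16 [119. 263. 251. 319.] med [ 0.618 -0.189  0.006] zmax 0.015
scene varnish_c 0.8 [385. 202. 407. 235.] med [0.448 0.228 0.046] zmax 0.063
scene sander_c 0.59 [329. 214. 354. 244.] med [0.468 0.116 0.032] zmax 0.047
scene blue_tray 0.89 [120. 265. 251. 320.] med [ 0.618 -0.189  0.006] zmax 0.015
scene red_tray 0.97 [325. 269. 412. 317.] med [0.611 0.168 0.006] zmax 0.014
scene green_jar_c 0.61 [165. 196. 190. 230.] med [ 0.439 -0.236  0.042] zmax 0.063
scene tape_c 0.75 [488. 180. 513. 202.] med [0.336 0.479 0.02 ] zmax 0.028
scene tape_c 0.69 [444. 207. 472. 234.] med [0.421 0.37  0.021] zmax 0.027
scene tape_c 0.64 [500. 217. 527. 243.] med [0.444 0.483 0.021] zmax 0.028
```

```bash
python3 - <<'E'
from h import *
im=cv2.imread("pics/top0.png");cv2.imwrite("pics/topcrop.png",cv2.resize(im[140:340,120:540],(800,381),interpolation=cv2.INTER_CUBIC))
# fine geometry from height bands of both cameras
P=[];I=[]
for c in ["top","scene"]:
    d=np.load(c+"0.npy");p=world_pts(c,d);m=d>0;P.append(p[m]);I.append(cv2.imread(f"pics/{c}0.png")[m])
for nm,c,z0,z1 in [("glue",(.434,.013),.06,.12),("clamp",(.415,-.357),.04,.056),("plane",(.44,-.106),.02,.06),("varnish",(.432,.226),.05,.07),("sander",(.449,.115),.035,.06),("green",(.424,-.235),.05,.07),("tape",(.416,.368),.015,.03),("blue",(.616,-.189),.009,.018),("red",(.611,.168),.009,.018)]:
    L=.15 if nm in("blue","red") else .045
    for k in (0,1):
        q=P[k]; q=q[(abs(q[:,0]-c[0])<(.075 if L>.1 else L))&(abs(q[:,1]-c[1])<L)&(q[:,2]>z0)&(q[:,2]<z1)][:,:3]
        if len(q)<8: continue
        (cx,cy),wh,a=cv2.minAreaRect((q[:,:2]*1000).astype(np.float32))
        print(nm,"top scene".split()[k],len(q),"rect",round(cx),round(cy),np.round(wh),round(a,1),"mean",(q.mean(0)*1000).round())
E
```

```text
glue top 280 rect 438 12 [41. 41.] 88.6 mean [437.  12.  78.]
glue scene 346 rect 445 14 [33. 42.] 21.1 mean [448.  13.  79.]
clamp top 229 rect 414 -364 [38. 38.] 42.0 mean [ 414. -362.   50.]
clamp scene 208 rect 418 -362 [39. 41.] 47.2 mean [ 421. -361.   49.]
plane top 237 rect 438 -108 [29. 51.] 76.1 mean [ 439. -107.   34.]
plane scene 317 rect 441 -107 [30. 55.] 74.5 mean [ 445. -107.   33.]
varnish top 267 rect 432 230 [41. 39.] 86.7 mean [432. 229.  60.]
varnish scene 276 rect 435 230 [43. 40.] 18.7 mean [438. 229.  60.]
sander top 239 rect 450 115 [36. 36.] 10.0 mean [450. 115.  44.]
sander scene 246 rect 453 116 [37. 36.] 10.1 mean [455. 115.  44.]
green top 282 rect 425 -241 [40. 41.] 43.8 mean [ 424. -240.   60.]
green scene 261 rect 427 -241 [43. 40.] 4.6 mean [ 430. -240.   59.]
tape top 311 rect 412 367 [58. 57.] 88.4 mean [412. 368.  24.]
tape scene 370 rect 416 369 [59. 61.] 29.4 mean [417. 368.  23.]
blue top 714 rect 617 -176 [261. 102.] 85.0 mean [ 615. -190.   12.]
blue scene 1118 rect 617 -189 [240. 103.] 85.8 mean [ 619. -188.   12.]
red top 479 rect 608 168 [160.  99.] 85.3 mean [608. 168.  12.]
red scene 711 rect 609 167 [160. 103.] 85.0 mean [613. 167.  12.]
```

View pics/topcrop.png

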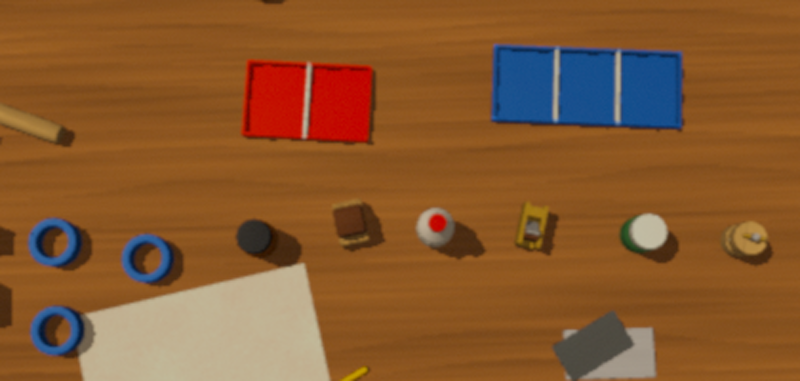

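View pics/scene0.png

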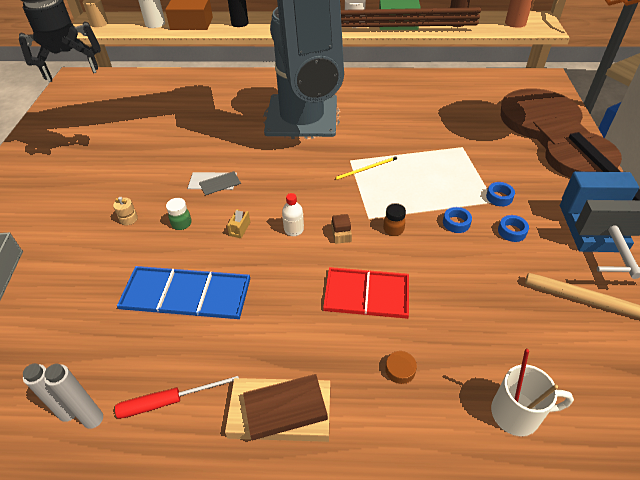

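The glue bottle is at topcrop (435,225), the plane at (533,226), the clamp at (747,240), the varnish at (256,237) and the sander at (350,222). There are three blue rolls, at topcrop (147,258), (55,242) and (57,330). The one at (147,258), y=+0.368, is the farthest right, so it is tape_c. None of the rolls will be touched.

```bash
cat > go.py <<'E'
# usage: go.py x y z a [x y z a ...]  (mm, deg): shifts from the present pose, tool down
import sys; from h import *
s=r.read_state(); M=R.from_quat(s["tcp_rot"]).as_matrix(); a0=np.degrees(np.arctan2(M[1,0],M[0,0])); p=s["position"]*1000
print("now",p.round(1),"yaw",round(a0,1),"t",round(float(s["clock"]),1),"w",round(float(s["width"])*1000,1),"gf",round(float(s["grasp_force"]),1),"F",s["contact_force"].round(1),"tilt",np.degrees(np.arccos(-M[2,2])).round(2))
A=np.radians(a0);v=list(map(float,sys.argv[1:]))
for i in range(0,len(v),4):
    d=np.array(v[i:i+3])-p; da=(v[i+3]-a0+180)%360-180
    print([round(float(k),1) for k in (np.cos(A)*d[0]+np.sin(A)*d[1], np.sin(A)*d[0]-np.cos(A)*d[1], -d[2], 0,0,-da)])
E
python3 go.py 440 13 150 86
```

```text
now [ 215.9 -478.6  231.3] yaw 24.3 t 1.0 w 85.4 gf 0.0 F [ 0.6  0.3 -0.1] tilt 0.0
[406.4, -355.9, 81.3, 0.0, 0.0, -61.7]
```

Emit:
move_arm --pt "100 406 -356 81 0 0 -62" --pt "100 406 -356 81 0 0 -62" --pt "100 406 -356 81 0 0 -62" --pt "100 406 -356 81 0 0 -62" --pt "100 406 -356 81 0 0 -62" --pt "100 406 -356 81 0 0 -62" --pt "100 406 -356 81 0 0 -62" --pt "100 406 -356 81 0 0 -62" --pt "100 406 -356 81 0 0 -62" --pt "100 406 -356 81 0 0 -62" --pt "100 406 -356 81 0 0 -62" --pt "100 406 -356 81 0 0 -62" --pt "100 406 -356 81 0 0 -62" --pt "100 406 -356 81 0 0 -62" --pt "100 406 -356 81 0 0 -62" --pt "100 406 -356 81 0 0 -62" --pt "100 406 -356 81 0 0 -62" --pt "100 406 -356 81 0 0 -62" --pt "100 406 -356 81 0 0 -62"

```text
clock: 2.58
position: [0.4395, 0.0115, 0.1507]
tcp_rot: [0.731, 0.683, 0.0, 0.0]
contact_force: [-0.4, -0.7, 0.1]
width: 0.0854
grasp_force: 0.0
```

```bash
cat > w.py <<'E'
import sys; from h import *
s=r.read_state(); im,d=r.read_camera("wrist"); c=r.calibration("wrist")
T=np.eye(4);T[:3,:3]=R.from_quat(s["tcp_rot"]).as_matrix();T[:3,3]=s["position"];T=T@c["tool_from_camera"];K=c["mtx"]
v,u=np.mgrid[0:480,0:640]
P=(np.stack([(u-K[0,2])/K[0,0]*d,(v-K[1,2])/K[1,1]*d,d,np.ones_like(d)],-1)@T.T)[...,:3]*1000
cv2.imwrite(f"pics/{sys.argv[1]}.png",im); np.save("wp.npy",P)
if len(sys.argv)>2:
    z0,z1=float(sys.argv[3]),float(sys.argv[4])
    for o in r.outline_of("wrist",sys.argv[2])[:2]:
        q=P[o["pixels"]&(d>0)];q=q[(q[:,2]>z0)&(q[:,2]<z1)]
        print(round(o["p"],2),o["bbox"],len(q))
        if len(q)>20:
            lo,hi=np.percentile(q,[1,99],0);print("range",lo.round(1),hi.round(1),"rect",np.round(cv2.minAreaRect(q[:,:2].astype(np.float32))[0],1),[np.round(k,1) for k in cv2.minAreaRect(q[:,:2].astype(np.float32))[1:]])
E
python3 w.py w1 glue_c 40 105; python3 go.py 440 13 90 86 440 13 31 86
```

```text
0.62 [291.3, 201.5, 348.8, 277.2] 3098
range [420.1   1.   42.8] [459.6  32.5 101.3] rect [440.2  14.6] [array([36.8, 43.3]), np.float64(81.4)]
now [439.5  11.8 150.6] yaw 86.2 t 2.7 w 85.5 gf 0.0 F [-0.  -0.4 -1.1] tilt 0.03
[1.2, 0.4, 60.6, 0.0, 0.0, 0.2]
[1.2, 0.4, 119.6, 0.0, 0.0, 0.2]
```

View pics/w1.png

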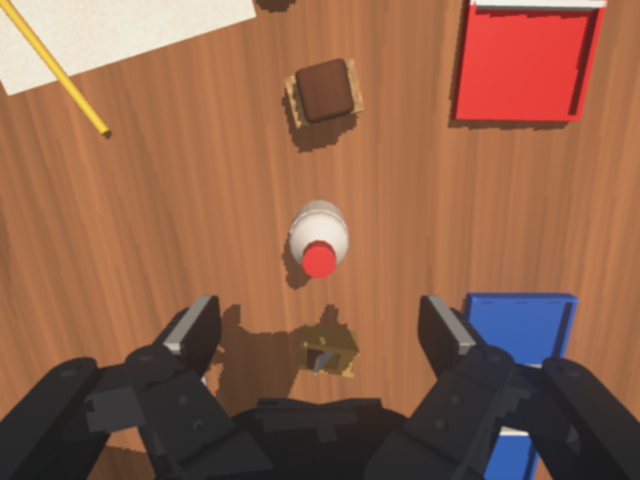

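The wrist view has the glue bottle at (320,238), centred between the open fingers. Next I descend and grip.

Emit:
move_arm --pt "100 0 0 30 0 0 0" --pt "100 0 0 60 0 0 0" --pt "100 0 0 85 0 0 0" --pt "100 0 0 105 0 0 0" --pt "100 0 0 118 0 0 0" --pt "100 0 0 118 0 0 0" --pt "0 0 0 118 0 0 0" --pt "0 0 0 118 0 0 0" --pt "0 0 0 118 0 0 0" --pt "0 0 0 118 0 0 0" --pt "0 0 0 118 0 0 0" --pt "0 0 0 118 0 0 0" --pt "0 0 0 118 0 0 0" --pt "0 0 0 118 0 0 0"

```text
clock: 3.85
position: [0.4411, 0.0126, 0.0344]
tcp_rot: [0.73, 0.684, 0.001, 0.001]
contact_force: [-1.1, 0.5, 6.2]
width: 0.0421
grasp_force: 61.3
```

```bash
python3 go.py 440 12 93 86 622 -110 93 86 622 -110 36 86
```

```text
now [441.1  12.6  34.4] yaw 86.3 t 3.9 w 42.1 gf 61.3 F [-1.1  0.5  6.2] tilt 0.2
[-0.7, -1.0, -58.6, 0.0, 0.0, 0.3]
[-110.6, 188.5, -58.6, 0.0, 0.0, 0.3]
[-110.6, 188.5, -1.6, 0.0, 0.0, 0.3]
```

Emit:
move_arm --pt "0 0 0 -20 0 0 0" --pt "0 0 0 -45 0 0 0" --pt "0 0 0 -60 0 0 0" --pt "0 -15 25 -60 0 0 0" --pt "0 -30 50 -60 0 0 0" --pt "0 -45 75 -60 0 0 0" --pt "0 -60 100 -60 0 0 0" --pt "0 -75 125 -60 0 0 0" --pt "0 -90 150 -60 0 0 0" --pt "0 -101 172 -60 0 0 0" --pt "0 -108 184 -60 0 0 0" --pt "0 -111 189 -60 0 0 0" --pt "0 -111 189 -60 0 0 0" --pt "0 -111 189 -60 0 0 0" --pt "0 -111 189 -60 0 0 0"

```text
clock: 5.1
position: [0.62, -0.1093, 0.0922]
tcp_rot: [0.729, 0.684, -0.0, -0.001]
contact_force: [0.2, 1.2, -0.6]
width: 0.0423
grasp_force: 61.3
```

```bash
cat > tr.py <<'E'
# place of trays from wrist view not needed; check tray pose from top camera rim points
from h import *
for cam in ["top","scene"]:
    im,d=r.read_camera(cam);P=world_pts(cam,d)*1000
    h=cv2.cvtColor(im,cv2.COLOR_BGR2HSV)
    for n,c,lo,hi in [("blue",(617,-188),(105,150,60),(125,255,255)),("red",(609,168),(0,180,60),(6,255,255))]:
        m=(cv2.inRange(h,lo,hi)>0)&(d>0)&(abs(P[...,0]-c[0])<85)&(abs(P[...,1]-c[1])<150)&(P[...,2]<20)
        print(cam,n,cv2.minAreaRect(P[m][:,:2].astype(np.float32)))
E
python3 tr.py; python3 go.py 622 -110 50 86 622 -110 42 86; python3 w.py w2 blue_tray -5 20
```

```text
top blue ((614.4036254882812, -191.62789916992188), (241.14060974121094, 95.34790802001953), 85.88186645507812)
top red ((607.0435791015625, 165.47567749023438), (159.3811798095703, 97.30203247070312), 85.30406951904297)
scene blue ((616.9895629882812, -187.9288330078125), (239.5478515625, 102.02584838867188), 85.53618621826172)
scene red ((609.3280639648438, 167.665771484375), (160.50498962402344, 102.5277099609375), 84.92548370361328)
now [ 620.2 -109.3   92.5] yaw 86.3 t 5.2 w 42.5 gf 61.3 F [-0.5  0.7 -1.5] tilt 0.04
[-0.6, 1.9, 42.5, 0.0, 0.0, 0.3]
[-0.6, 1.9, 50.5, 0.0, 0.0, 0.3]
0.66 [251.7, 187.0, 397.2, 399.7] 12319
range [ 569.2 -241.6    2.7] [670.9 -68.8  13.3] rect [ 620.1 -158.1] [array([175.7, 100.6]), np.float64(86.0)]
```

View pics/w2.png

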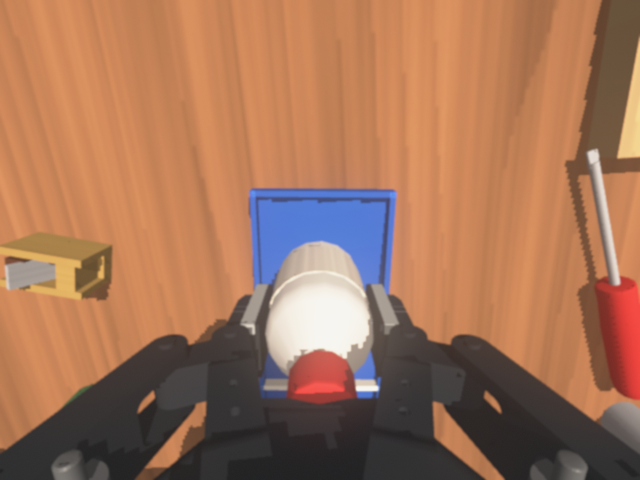

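The bottle hangs upright and sits centred over the end blue compartment. Next I lower it.

Emit:
move_arm --pt "0 0 1 15 0 0 0" --pt "0 0 1 30 0 0 0" --pt "0 0 1 42 0 0 0" --pt "0 0 1 48 0 0 0" --pt "0 0 1 51 0 0 0" --pt "0 0 1 53 0 0 0" --pt "0 0 1 54 0 0 0" --pt "0 0 1 54.5 0 0 0" --pt "0 0 1 54.5 0 0 0" --pt "0 0 1 54.5 0 0 0"

```text
clock: 6.13
position: [0.6225, -0.1103, 0.0386]
tcp_rot: [0.73, 0.684, 0.0, 0.001]
contact_force: [0.0, 0.3, -1.9]
width: 0.0423
grasp_force: 61.3
```

Emit:
move_arm --pt "0 0 0 0.4 0 0 0" --pt "0 0 0 0.8 0 0 0" --pt "0 0 0 1 0 0 0" --pt "0 0 0 1 0 0 0"

```text
clock: 6.47
position: [0.6226, -0.1104, 0.0385]
tcp_rot: [0.73, 0.684, 0.0, 0.001]
contact_force: [-3.0, 0.1, 4.1]
width: 0.0422
grasp_force: 61.9
```

Emit:
move_arm --pt "60 0 0 0 0 0 0" --pt "70 0 0 0 0 0 0" --pt "90 0 0 0 0 0 0" --pt "100 0 0 0 0 0 0" --pt "100 0 0 -10 0 0 0" --pt "100 0 0 -35 0 0 0" --pt "100 0 0 -70 0 0 0" --pt "100 0 0 -110 0 0 0" --pt "100 0 0 -110 0 0 0" --pt "100 0 0 -110 0 0 0"

```text
clock: 7.3
position: [0.6248, -0.111, 0.1523]
tcp_rot: [0.73, 0.684, 0.002, 0.004]
contact_force: [0.5, -0.2, 0.2]
width: 0.0852
grasp_force: 0.0
```

```bash
python3 w.py w3 glue_c 40 120; python3 go.py 416 -362 148 86 ; python3 - <<'E'
from h import *
for cam in ["top"]:
    im,d=r.read_camera(cam);P=world_pts(cam,d)
    for o in r.outline_of(cam,"glue_c")[:1]:
        q=P[o["pixels"]&(d>0)];print(np.median(q,0).round(3),q[:,2].max().round(3))
E
```

```text
0.81 [283.2, 202.4, 343.4, 281.6] 3231
range [ 602.5 -122.8   42.5] [641.7 -90.5 105.3] rect [ 622.3 -108.8] [array([37.5, 42.7]), np.float64(87.5)]
now [ 622.1 -110.2  147.2] yaw 86.3 t 7.4 w 85.4 gf 0.0 F [ 0.2  0.6 -0.5] tilt 0.04
[-264.6, -189.3, -0.8, 0.0, 0.0, 0.3]
```

Emit:
move_arm --pt "100 -30 -20 0 0 0 0" --pt "100 -60 -42 0 0 0 0" --pt "100 -90 -64 0 0 0 0" --pt "100 -120 -86 0 0 0 0" --pt "100 -150 -107 0 0 0 0" --pt "100 -180 -129 0 0 0 0" --pt "100 -210 -150 0 0 0 0" --pt "100 -240 -172 0 0 0 0" --pt "100 -258 -184 20 0 0 0" --pt "100 -265 -189 40 0 0 0" --pt "100 -265 -189 50 0 0 0" --pt "100 -265 -189 50 0 0 0" --pt "100 -265 -189 50 0 0 0"

```text
clock: 8.58
position: [0.4157, -0.3607, 0.0951]
tcp_rot: [0.729, 0.684, 0.0, -0.002]
contact_force: [-0.2, -0.6, -0.0]
width: 0.0855
grasp_force: 0.0
```

```bash
python3 w.py w4 clamp_c 38 53;  python3 go.py 416 -362 9 86
```

```text
0.56 [288.1, 223.3, 355.6, 302.8] 2895
range [ 396.  -383.7   39.5] [ 433.1 -346.5   51.7] rect [ 414.5 -365.6] [array([39.1, 39.1]), np.float64(44.8)]
now [ 417.2 -361.7   97.5] yaw 86.4 t 8.7 w 85.5 gf 0.0 F [1.4 0.4 0.3] tilt 0.04
[-0.3, -1.1, 88.5, 0.0, 0.0, 0.4]
```

Emit:
move_arm --pt "100 -3 -2 20 0 0 0" --pt "100 -3 -2 45 0 0 0" --pt "100 -3 -2 65 0 0 0" --pt "100 -3 -2 80 0 0 0" --pt "100 -3 -2 88 0 0 0" --pt "100 -3 -2 88 0 0 0" --pt "0 -3 -2 88 0 0 0" --pt "0 -3 -2 88 0 0 0" --pt "0 -3 -2 88 0 0 0" --pt "0 -3 -2 88 0 0 0" --pt "0 -3 -2 88 0 0 0" --pt "0 -3 -2 88 0 0 0" --pt "0 -3 -2 88 0 0 0" --pt "0 -3 -2 88 0 0 0"

```text
clock: 9.85
position: [0.4151, -0.3664, 0.0107]
tcp_rot: [0.73, 0.684, 0.0, 0.002]
contact_force: [0.5, 0.5, 5.8]
width: 0.0389
grasp_force: 60.4
```

```bash
python3 go.py 611 -267 60 86
```

```text
now [ 415.1 -366.4   10.7] yaw 86.3 t 9.8 w 38.9 gf 60.4 F [0.5 0.5 5.8] tilt 0.21
[111.9, 189.1, -49.3, 0.0, 0.0, 0.3]
```

Emit:
move_arm --pt "0 0 0 -20 0 0 0" --pt "0 0 0 -40 0 0 0" --pt "0 0 0 -50 0 0 0" --pt "0 16 27 -50 0 0 0" --pt "0 32 54 -50 0 0 0" --pt "0 48 81 -50 0 0 0" --pt "0 64 108 -50 0 0 0" --pt "0 80 135 -50 0 0 0" --pt "0 96 162 -50 0 0 0" --pt "0 106 179 -50 0 0 0" --pt "0 112 189 -50 0 0 0" --pt "0 112 189 -50 0 0 0" --pt "0 112 189 -40 0 0 0" --pt "0 112 189 -28 0 0 0" --pt "0 112 189 -18 0 0 0" --pt "0 112 189 -12 0 0 0" --pt "0 112 189 -9 0 0 0" --pt "0 112 189 -9 0 0 0"

```text
clock: 11.35
position: [0.6082, -0.2656, 0.0161]
tcp_rot: [0.73, 0.683, -0.001, -0.001]
contact_force: [0.5, 0.5, -0.9]
width: 0.0387
grasp_force: 60.7
```

```bash
python3 go.py 611 -267 14.7 86; python3 w.py w5
```

```text
now [ 608.2 -265.6   16.1] yaw 86.2 t 11.3 w 38.7 gf 60.7 F [ 0.5  0.5 -0.9] tilt 0.18
[-1.2, 2.9, 1.4, 0.0, 0.0, 0.2]
```

View pics/w5.png

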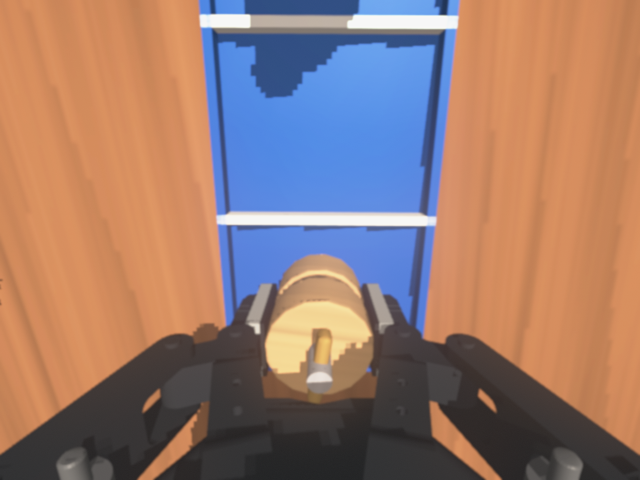

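The clamp is upright between the fingers in the end compartment, with clearance at both walls. Next I lower the last few mm.

Emit:
move_arm --pt "0 0 2 0.5 0 0 0" --pt "0 0 2 1.5 0 0 0" --pt "0 0 2 2.2 0 0 0" --pt "0 0 2 3 0 0 0" --pt "0 0 2 3.6 0 0 0" --pt "0 0 2 4 0 0 0" --pt "0 0 2 4 0 0 0" --pt "0 0 2 4 0 0 0"

```text
clock: 12.07
position: [0.6122, -0.2659, 0.0148]
tcp_rot: [0.73, 0.684, 0.0, 0.0]
contact_force: [-1.2, 0.0, 3.8]
width: 0.0388
grasp_force: 60.8
```

Emit:
move_arm --pt "55 0 0 0 0 0 0" --pt "65 0 0 0 0 0 0" --pt "75 0 0 0 0 0 0" --pt "75 0 0 0 0 0 0" --pt "75 0 0 -10 0 0 0" --pt "75 0 0 -35 0 0 0" --pt "75 0 0 -70 0 0 0" --pt "75 0 0 -100 0 0 0" --pt "75 0 0 -120 0 0 0" --pt "75 0 0 -120 0 0 0" --pt "75 0 0 -120 0 0 0"

```text
clock: 12.98
position: [0.6133, -0.2667, 0.1369]
tcp_rot: [0.73, 0.684, 0.001, 0.003]
contact_force: [0.1, -0.2, -0.8]
width: 0.0641
grasp_force: 0.0
```

```bash
python3 w.py w6 clamp_c 30 60; python3 go.py 440 -107 100 166
```

```text
0.73 [293.0, 203.0, 345.7, 270.5] 2219
range [ 594.1 -283.3   35.8] [ 630.8 -246.3   55.8] rect [ 612.4 -265.5] [array([38.7, 38.9]), np.float64(22.3)]
now [ 611.4 -265.6  132.8] yaw 86.3 t 13.1 w 64.1 gf 0.0 F [ 0.1 -1.2 -0.9] tilt 0.09
[147.1, -181.3, 32.8, 0.0, 0.0, -79.7]
```

Emit:
move_arm --pt "75 147 -181 0 0 0 -80" --pt "75 147 -181 0 0 0 -80" --pt "75 147 -181 0 0 0 -80" --pt "75 147 -181 0 0 0 -80" --pt "75 147 -181 0 0 0 -80" --pt "75 147 -181 0 0 0 -80" --pt "75 147 -181 0 0 0 -80" --pt "75 147 -181 0 0 0 -80" --pt "75 147 -181 0 0 0 -80" --pt "75 147 -181 0 0 0 -80" --pt "75 147 -181 0 0 0 -80" --pt "75 147 -181 0 0 0 -80" --pt "75 147 -181 20 0 0 -80" --pt "75 147 -181 40 0 0 -80" --pt "75 147 -181 40 0 0 -80" --pt "75 147 -181 40 0 0 -80"

```text
clock: 14.42
position: [0.4387, -0.1066, 0.0915]
tcp_rot: [0.12, 0.993, 0.001, -0.003]
contact_force: [1.2, 0.5, 0.2]
width: 0.0639
grasp_force: 0.0
```

```bash
python3 w.py w7 plane_c 8 34;  python3 go.py 440 -107 5 166
```

```text
0.77 [290.7, 210.0, 339.8, 299.9] 1923
range [ 410.8 -125.3    8.8] [464.4 -90.   34. ] rect [ 439.1 -108.8] [array([28.1, 52.7]), np.float64(75.3)]
now [ 440.7 -107.4   94. ] yaw 166.2 t 14.5 w 64.0 gf 0.0 F [0.9 0.5 0.3] tilt 0.02
[0.8, 0.2, 89.0, 0.0, 0.0, 0.2]
```

View pics/w7.png

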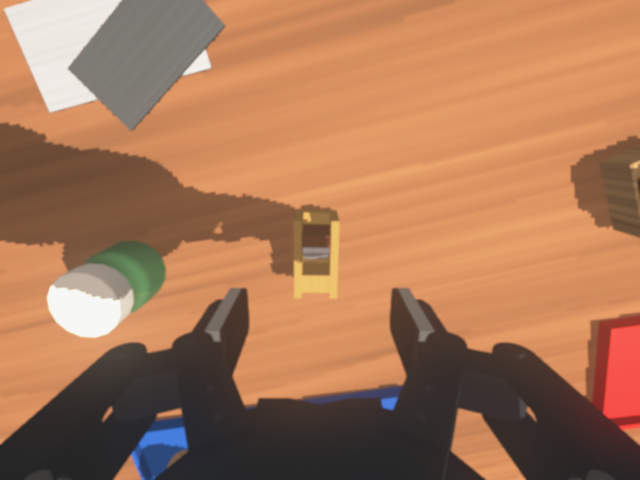

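The plane is centred between the fingers at (316,255) and lies parallel to the pads. The jar at (105,290) stays clear of the left finger.

Emit:
move_arm --pt "75 1 -2 20 0 0 1" --pt "75 1 -2 45 0 0 1" --pt "75 1 -2 65 0 0 1" --pt "75 1 -2 80 0 0 1" --pt "75 1 -2 88 0 0 1" --pt "75 1 -2 88 0 0 1" --pt "75 1 -2 88 0 0 1" --pt "0 1 -2 88 0 0 1" --pt "0 1 -2 88 0 0 1" --pt "0 1 -2 88 0 0 1" --pt "0 1 -2 88 0 0 1" --pt "0 1 -2 88 0 0 1" --pt "0 1 -2 88 0 0 1" --pt "0 1 -2 88 0 0 1" --pt "0 1 -2 88 0 0 1"

```text
clock: 15.77
position: [0.4407, -0.1096, 0.0074]
tcp_rot: [0.128, 0.992, -0.0, 0.002]
contact_force: [0.7, -0.6, 5.5]
width: 0.0273
grasp_force: 60.4
```

```bash
python3 go.py 617 -188.5 60 175.5
```

```text
now [ 440.7 -109.6    7.4] yaw 165.3 t 15.8 w 27.3 gf 60.4 F [ 0.7 -0.6  5.5] tilt 0.18
[-190.5, -31.5, -52.6, 0.0, 0.0, -10.2]
```

Emit:
move_arm --pt "0 0 0 -20 0 0 0" --pt "0 0 0 -40 0 0 0" --pt "0 0 0 -50 0 0 0" --pt "0 -27 -4 -50 0 0 -2" --pt "0 -54 -9 -50 0 0 -4" --pt "0 -81 -13 -50 0 0 -6" --pt "0 -108 -18 -50 0 0 -8" --pt "0 -135 -22 -50 0 0 -10" --pt "0 -160 -26 -50 0 0 -10" --pt "0 -178 -29 -50 0 0 -10" --pt "0 -188 -31 -50 0 0 -10" --pt "0 -190 -31 -50 0 0 -10" --pt "0 -190 -31 -40 0 0 -10" --pt "0 -190 -31 -28 0 0 -10" --pt "0 -190 -31 -18 0 0 -10" --pt "0 -190 -31 -12 0 0 -10" --pt "0 -190 -31 -9 0 0 -10" --pt "0 -190 -31 -9 0 0 -10"

```text
clock: 17.27
position: [0.6136, -0.1867, 0.0129]
tcp_rot: [0.041, 0.999, 0.001, -0.002]
contact_force: [0.6, -0.5, -1.4]
width: 0.0271
grasp_force: 59.7
```

```bash
python3 w.py w8; python3 go.py 616 -188.5 11.4 175.5
```

```text
now [ 614.3 -187.    14. ] yaw 175.3 t 17.3 w 27.4 gf 59.7 F [-0.2 -0.2 -0.6] tilt 0.09
[-1.8, -1.4, 2.6, 0.0, 0.0, -0.2]
```

View pics/w8.png

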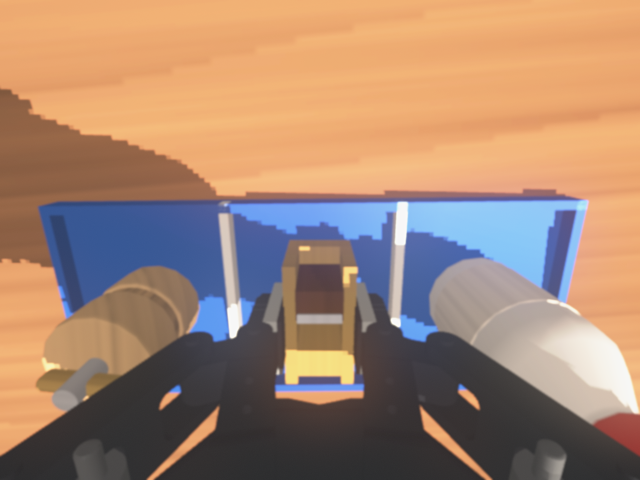

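The plane is in the middle compartment, with the fingers clear of both dividers (at (230,270) and (398,265)) and of the neighbours. Next I lower it gently.

Emit:
move_arm --pt "0 0 -1 0.5 0 0 0" --pt "0 0 -1 1.2 0 0 0" --pt "0 0 -1 2 0 0 0" --pt "0 0 -1 2.6 0 0 0" --pt "0 0 -1 3.2 0 0 0" --pt "0 0 -1 3.8 0 0 0" --pt "0 0 -1 3.8 0 0 0" --pt "0 0 -1 3.8 0 0 0"

```text
clock: 17.98
position: [0.6153, -0.1884, 0.0115]
tcp_rot: [0.041, 0.999, -0.0, 0.0]
contact_force: [-1.5, 0.3, 0.8]
width: 0.027
grasp_force: 60.0
```

Emit:
move_arm --pt "0 0 0 0.4 0 0 0" --pt "0 0 0 0.4 0 0 0" --pt "42 0 0 0.4 0 0 0" --pt "45 0 0 0.4 0 0 0" --pt "45 0 0 0.4 0 0 0" --pt "45 0 0 0.4 0 0 0" --pt "45 0 0 -6 0 0 0" --pt "45 0 0 -20 0 0 0" --pt "45 0 0 -45 0 0 0" --pt "45 0 0 -80 0 0 0" --pt "60 0 0 -115 0 0 0" --pt "80 0 0 -130 0 0 0" --pt "100 0 0 -130 0 0 0" --pt "100 0 0 -130 0 0 0"

```text
clock: 19.15
position: [0.6163, -0.1889, 0.1433]
tcp_rot: [0.041, 0.999, -0.001, 0.002]
contact_force: [-0.7, -1.4, -0.5]
width: 0.0838
grasp_force: 0.0
```

```bash
python3 w.py w9 plane_c 8 60; python3 go.py 433 229 140 86; python3 -c "
from h import *
cv2.imwrite('pics/s2.png',cv2.resize(r.read_camera('scene')[0][180:340,100:300],(800,640))[:600])"
```

```text
0.55 [301.9, 194.3, 338.3, 266.4] 2501
range [ 587.  -202.6   11.7] [ 638.1 -173.5   49.7] rect [ 613.6 -188.3] [array([28. , 52.3]), np.float64(85.4)]
now [ 614.4 -188.1  139.7] yaw 175.3 t 19.2 w 85.4 gf 0.0 F [-0.7 -0.2 -0.7] tilt 0.13
[215.1, 400.7, -0.3, 0.0, 0.0, 89.3]
```

View pics/w9.png

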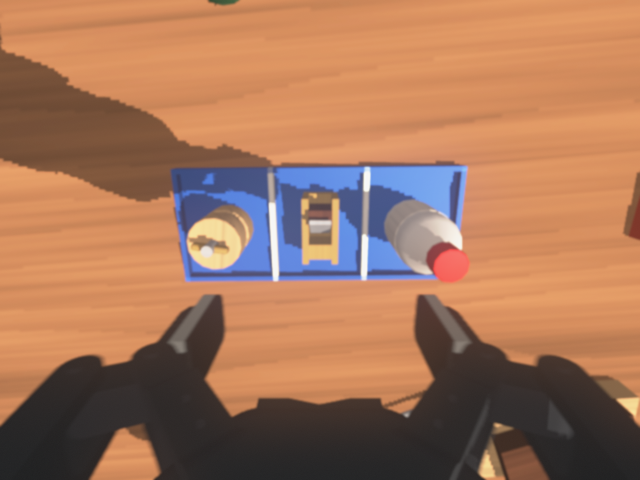

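All three blue-kit items stand upright in their own compartments: clamp (218,240), plane (320,228), glue (425,237). Next is the varnish.

Emit:
move_arm --pt "100 215 401 0 0 0 89" --pt "100 215 401 0 0 0 89" --pt "100 215 401 0 0 0 89" --pt "100 215 401 0 0 0 89" --pt "100 215 401 0 0 0 89" --pt "100 215 401 0 0 0 89" --pt "100 215 401 0 0 0 89" --pt "100 215 401 0 0 0 89" --pt "100 215 401 0 0 0 89" --pt "100 215 401 0 0 0 89" --pt "100 215 401 0 0 0 89" --pt "100 215 401 0 0 0 89" --pt "100 215 401 0 0 0 89" --pt "100 215 401 0 0 0 89" --pt "100 215 401 0 0 0 89" --pt "100 215 401 20 0 0 89" --pt "100 215 401 40 0 0 89" --pt "100 215 401 40 0 0 89" --pt "100 215 401 40 0 0 89"

```text
clock: 20.88
position: [0.4326, 0.2275, 0.0992]
tcp_rot: [0.73, 0.684, -0.002, -0.001]
contact_force: [0.1, -0.4, 1.1]
width: 0.0853
grasp_force: 0.0
```

```bash
python3 w.py w10 varnish_c 15 62; python3 go.py 433 229 9 86
```

```text
0.79 [285.4, 204.8, 356.7, 299.2] 4827
range [413.9 211.3  17.9] [453.2 251.5  61.6] rect [433.5 231.3] [array([42.6, 42.3]), np.float64(40.3)]
now [434.4 228.4 101.6] yaw 86.3 t 21.0 w 85.3 gf 0.0 F [-0.2 -1.   0.1] tilt 0.03
[0.5, -1.4, 92.6, 0.0, 0.0, 0.3]
```

Emit:
move_arm --pt "100 1 -1 20 0 0 0" --pt "100 1 -1 45 0 0 0" --pt "100 1 -1 65 0 0 0" --pt "100 1 -1 82 0 0 0" --pt "100 1 -1 92 0 0 0" --pt "100 1 -1 92 0 0 0" --pt "0 1 -1 92 0 0 0" --pt "0 1 -1 92 0 0 0" --pt "0 1 -1 92 0 0 0" --pt "0 1 -1 92 0 0 0" --pt "0 1 -1 92 0 0 0" --pt "0 1 -1 92 0 0 0" --pt "0 1 -1 92 0 0 0" --pt "0 1 -1 92 0 0 0"

```text
clock: 22.15
position: [0.4349, 0.2307, 0.0114]
tcp_rot: [0.73, 0.684, 0.002, 0.001]
contact_force: [-0.0, -0.4, 5.8]
width: 0.0437
grasp_force: 61.6
```

```bash
python3 go.py 612 206 60 86
```

```text
now [434.9 230.7  11.4] yaw 86.3 t 22.1 w 43.7 gf 61.6 F [-0.  -0.4  5.8] tilt 0.26
[-13.2, 178.4, -48.6, 0.0, 0.0, 0.3]
```

Release height is about 15.4 mm measured.

Emit:
move_arm --pt "0 0 0 -20 0 0 0" --pt "0 0 0 -40 0 0 0" --pt "0 0 0 -50 0 0 0" --pt "0 -2 26 -50 0 0 0" --pt "0 -4 52 -50 0 0 0" --pt "0 -6 78 -50 0 0 0" --pt "0 -8 104 -50 0 0 0" --pt "0 -10 130 -50 0 0 0" --pt "0 -12 155 -50 0 0 0" --pt "0 -13 170 -50 0 0 0" --pt "0 -13 178 -50 0 0 0" --pt "0 -13 178 -50 0 0 0" --pt "0 -13 178 -40 0 0 0" --pt "0 -13 178 -28 0 0 0" --pt "0 -13 178 -18 0 0 0" --pt "0 -13 178 -12 0 0 0" --pt "0 -13 178 -9 0 0 0" --pt "0 -13 178 -9 0 0 0"

```text
clock: 23.65
position: [0.608, 0.2054, 0.0166]
tcp_rot: [0.73, 0.684, -0.001, -0.001]
contact_force: [-0.3, 0.0, -1.1]
width: 0.0436
grasp_force: 61.5
```

```bash
python3 w.py w11; python3 go.py 612 206 15.4 86
```

```text
now [609.  205.6  17.5] yaw 86.3 t 23.7 w 43.8 gf 61.5 F [ 0.1 -0.  -0.9] tilt 0.06
[0.6, 3.0, 2.1, 0.0, 0.0, 0.3]
```

View pics/w11.png

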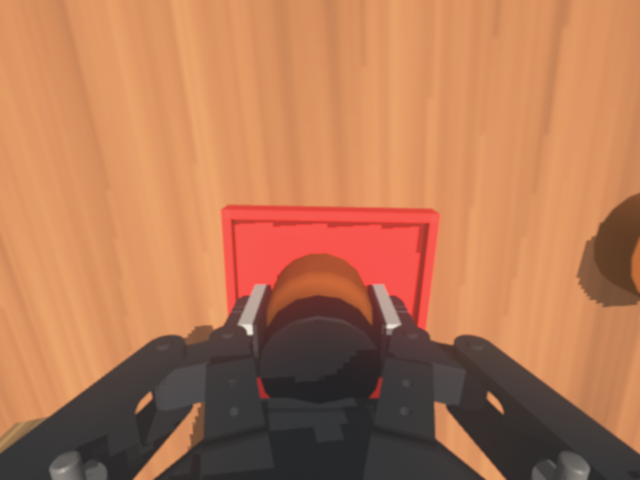

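The jar is upright and inside the far red compartment, about 3 mm left of the middle.

Emit:
move_arm --pt "0 0 2 0.5 0 0 0" --pt "0 0 2 1.2 0 0 0" --pt "0 0 2 2 0 0 0" --pt "0 0 2 2.6 0 0 0" --pt "0 0 2 3.2 0 0 0" --pt "0 0 2 3.8 0 0 0" --pt "0 0 2 3.8 0 0 0" --pt "0 0 2 3.8 0 0 0"

```text
clock: 24.37
position: [0.6121, 0.2054, 0.0154]
tcp_rot: [0.73, 0.684, 0.0, 0.0]
contact_force: [-2.0, -0.4, 4.9]
width: 0.044
grasp_force: 62.1
```

Contact at the expected height. Next I release and rise.

Emit:
move_arm --pt "60 0 0 0 0 0 0" --pt "70 0 0 0 0 0 0" --pt "80 0 0 0 0 0 0" --pt "80 0 0 0 0 0 0" --pt "80 0 0 -10 0 0 0" --pt "80 0 0 -35 0 0 0" --pt "80 0 0 -70 0 0 0" --pt "80 0 0 -100 0 0 0" --pt "80 0 0 -120 0 0 0" --pt "80 0 0 -120 0 0 0" --pt "80 0 0 -120 0 0 0"

```text
clock: 25.28
position: [0.6133, 0.2058, 0.1372]
tcp_rot: [0.73, 0.684, 0.002, 0.001]
contact_force: [-0.5, -0.5, -1.1]
width: 0.0685
grasp_force: 0.0
```

```bash
python3 w.py w12 varnish_c 30 70; python3 go.py 450 115 95 190
```

```text
0.78 [290.5, 200.6, 350.1, 284.1] 3458
range [592.4 185.5  31.6] [632.6 225.8  65.7] rect [612.6 205.8] [array([43.1, 43.1]), np.float64(26.0)]
now [611.1 205.2 133.2] yaw 86.3 t 25.4 w 68.5 gf 0.0 F [-0.2 -0.6 -0.8] tilt 0.1
[-100.5, -154.9, 38.2, 0.0, 0.0, -103.7]
```

Emit:
move_arm --pt "80 -100 -155 0 0 0 -104" --pt "80 -100 -155 0 0 0 -104" --pt "80 -100 -155 0 0 0 -104" --pt "80 -100 -155 0 0 0 -104" --pt "80 -100 -155 0 0 0 -104" --pt "80 -100 -155 0 0 0 -104" --pt "80 -100 -155 0 0 0 -104" --pt "80 -100 -155 0 0 0 -104" --pt "80 -100 -155 0 0 0 -104" --pt "80 -100 -155 0 0 0 -104" --pt "80 -100 -155 0 0 0 -104" --pt "80 -100 -155 0 0 0 -104" --pt "80 -100 -155 0 0 0 -104" --pt "80 -100 -155 0 0 0 -104" --pt "80 -100 -155 0 0 0 -104" --pt "80 -100 -155 20 0 0 -104" --pt "80 -100 -155 38 0 0 -104" --pt "80 -100 -155 38 0 0 -104" --pt "80 -100 -155 38 0 0 -104" --pt "80 -100 -155 38 0 0 -104"

```text
clock: 27.05
position: [0.4499, 0.1156, 0.0957]
tcp_rot: [-0.09, 0.996, -0.0, -0.001]
contact_force: [0.3, 0.6, -0.4]
width: 0.0682
grasp_force: 0.0
```

```bash
python3 w.py w13 sander_c 12 48; python3 go.py 450 115 8 190
```

```text
0.62 [288.5, 205.4, 346.4, 286.4] 4310
range [422.3  94.5  14.9] [472.9 132.7  45.4] rect [450.1 114.6] [array([52.8, 36.2]), np.float64(10.4)]
now [451.1 115.7  97. ] yaw -169.7 t 27.1 w 68.6 gf 0.0 F [-0.4 -0.1 -0.5] tilt 0.07
[1.2, -0.5, 89.0, 0.0, 0.0, 0.3]
```

View pics/w13.png

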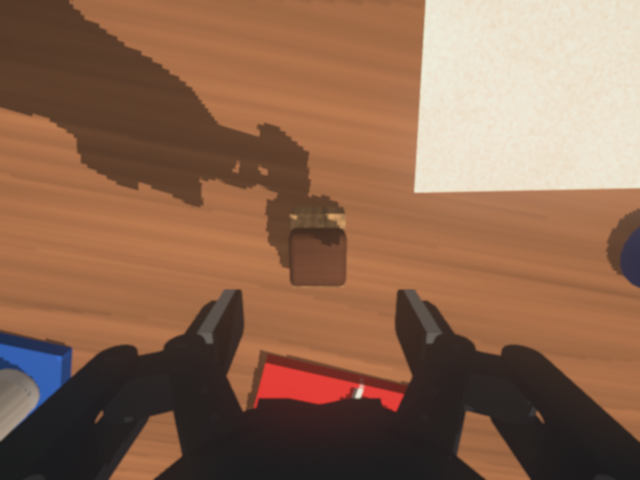

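The sander is at (318,250), centred and parallel to the pads.

Emit:
move_arm --pt "80 1 -1 20 0 0 0" --pt "80 1 -1 45 0 0 0" --pt "80 1 -1 65 0 0 0" --pt "80 1 -1 80 0 0 0" --pt "80 1 -1 88 0 0 0" --pt "80 1 -1 88 0 0 0" --pt "80 1 -1 88 0 0 0" --pt "0 1 -1 88 0 0 0" --pt "0 1 -1 88 0 0 0" --pt "0 1 -1 88 0 0 0" --pt "0 1 -1 88 0 0 0" --pt "0 1 -1 88 0 0 0" --pt "0 1 -1 88 0 0 0" --pt "0 1 -1 88 0 0 0" --pt "0 1 -1 88 0 0 0"

```text
clock: 28.4
position: [0.4513, 0.1146, 0.0099]
tcp_rot: [-0.09, 0.996, 0.0, 0.002]
contact_force: [-0.5, -0.1, 5.3]
width: 0.0356
grasp_force: 60.5
```

```bash
python3 go.py 605 128 60 175
```

```text
now [451.3 114.6   9.9] yaw -169.7 t 28.4 w 35.6 gf 60.5 F [-0.5 -0.1  5.3] tilt 0.2
[-153.6, -14.3, -50.1, 0.0, 0.0, 15.3]
```

Emit:
move_arm --pt "0 0 0 -20 0 0 0" --pt "0 0 0 -40 0 0 0" --pt "0 0 0 -50 0 0 0" --pt "0 -25 -2 -50 0 0 3" --pt "0 -50 -5 -50 0 0 6" --pt "0 -75 -7 -50 0 0 9" --pt "0 -100 -9 -50 0 0 12" --pt "0 -125 -12 -50 0 0 15" --pt "0 -143 -14 -50 0 0 15" --pt "0 -152 -14 -50 0 0 15" --pt "0 -154 -14 -50 0 0 15" --pt "0 -154 -14 -50 0 0 15" --pt "0 -154 -14 -40 0 0 15" --pt "0 -154 -14 -28 0 0 15" --pt "0 -154 -14 -18 0 0 15" --pt "0 -154 -14 -12 0 0 15" --pt "0 -154 -14 -9 0 0 15" --pt "0 -154 -14 -9 0 0 15"

```text
clock: 29.9
position: [0.6021, 0.128, 0.0153]
tcp_rot: [0.041, 0.999, -0.0, -0.002]
contact_force: [0.1, 0.2, -0.4]
width: 0.0354
grasp_force: 60.0
```

```bash
python3 w.py w14; python3 go.py 606 128.5 13.9 175.2
```

```text
now [602.9 128.1  16.4] yaw 175.3 t 29.9 w 35.4 gf 60.0 F [ 0.1 -0.4  0.4] tilt 0.09
[-3.0, 0.6, 2.5, 0.0, 0.0, 0.1]
```

View pics/w14.png

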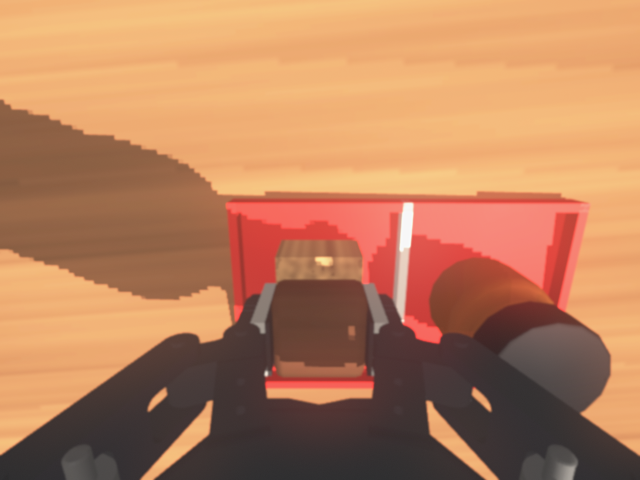

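The sander is level between the left wall and the divider at (402,260), and the fingers are clear. Next I lower it.

Emit:
move_arm --pt "0 -1 0 0.5 0 0 0" --pt "0 -1 0 1.2 0 0 0" --pt "0 -1 0 2 0 0 0" --pt "0 -1 0 2.6 0 0 0" --pt "0 -1 0 3.2 0 0 0" --pt "0 -1 0 3.8 0 0 0" --pt "0 -1 0 4.2 0 0 0" --pt "0 -1 0 4.2 0 0 0" --pt "0 -1 0 4.2 0 0 0"

```text
clock: 30.7
position: [0.605, 0.1281, 0.014]
tcp_rot: [0.041, 0.999, 0.0, 0.0]
contact_force: [-1.4, 0.7, 5.3]
width: 0.0352
grasp_force: 60.6
```

Emit:
move_arm --pt "48 0 0 0 0 0 0" --pt "52 0 0 0 0 0 0" --pt "52 0 0 0 0 0 0" --pt "52 0 0 0 0 0 0" --pt "52 0 0 -6 0 0 0" --pt "52 0 0 -20 0 0 0" --pt "52 0 0 -45 0 0 0" --pt "52 0 0 -80 0 0 0" --pt "52 0 0 -115 0 0 0" --pt "52 40 0 -130 0 0 0" --pt "52 80 0 -130 0 0 0" --pt "52 120 0 -130 0 0 0" --pt "52 160 0 -130 0 0 0" --pt "52 200 0 -130 0 0 0" --pt "52 200 0 -130 0 0 0" --pt "52 200 0 -130 0 0 0"

```text
clock: 32.03
position: [0.4033, 0.1447, 0.1428]
tcp_rot: [0.04, 0.999, -0.0, -0.0]
contact_force: [0.7, -0.0, -0.3]
width: 0.0445
grasp_force: 0.0
```

```bash
python3 - <<'E'
from h import *
im,d=r.read_camera("scene");cv2.imwrite("pics/s3.png",cv2.resize(im[170:340,90:550],(800,296)));P=world_pts("scene",d)
for t in ["glue_c","clamp_c","plane_c","varnish_c","sander_c","green_jar_c","tape_c"]:
    for o in r.outline_of("scene",t)[:1]:
        q=P[o["pixels"]&(d>0)];print(t,round(o["p"],2),np.median(q,0).round(3),np.percentile(q[:,2],98).round(3))
E
```

```text
glue_c 0.86 [ 0.635 -0.106  0.063] 0.106
clamp_c 0.72 [ 0.622 -0.259  0.048] 0.07
plane_c 0.79 [ 0.623 -0.183  0.033] 0.049
varnish_c 0.69 [0.625 0.203 0.056] 0.067
sander_c 0.64 [0.621 0.129 0.043] 0.051
green_jar_c 0.81 [ 0.439 -0.236  0.042] 0.063
tape_c 0.98 [0.337 0.48  0.019] 0.027
```

View pics/s3.png

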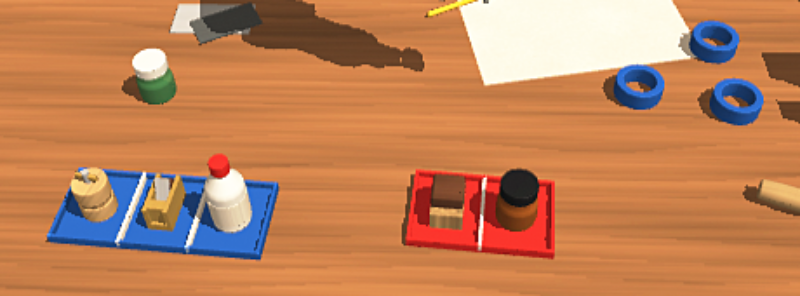

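Each of the five items stands upright in its own compartment: clamp (93,195), plane (163,200), glue (228,195), sander (447,200), varnish (517,200). The green jar (155,75) and the tape (639,87) have not moved.

```bash
python3 -c "
from bench import r
print(r.close_job())"
```

```text
the job is handed in; nothing more can be done
None
```

Both kits are made up and the job is handed in: glue, clamp and plane are in the blue tray, varnish and sander are in the red tray, and the green jar and blue tape were left untouched.

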